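# Pack the metalsmith's kit case in layers

### The arm

A 6-joint arm with a two-finger parallel gripper is mounted at the origin on the work surface. World frame = base frame: x ahead of the robot, y to its left, z up, the work surface at z = 0. Lengths are in m, angles in rad, forces in N, time in s.
With the tool pointing down it reaches from about 0.225 to 0.875 m from the base axis. Payload 3.4 kg.
Tool frame: the origin (TCP) lies midway between the tips of the shut fingers; the grasp point (between the pads) lies 19 mm behind it (manip.grasp_offset is the distance from the TCP to the grasp point, in m); x points along the fingers, y is the direction in which the jaws open and shut, and the axes are right-handed (so a half turn about x gives the same grasp; the last joint's range is limited). The gripper opens to 85 mm and grips with 20 to 120 N. Pads are 22 mm wide; open, the fingers measure 114 mm over their backs; the gripper's body (76 mm by 85 mm) begins 54 mm behind the grasp point. The pads swing forward as they close: fully open they stand 13 mm farther back than shut.
Start: joints at [-1.247, 0.276, 1.505, -0, 1.361, -0.121], TCP at [0.247, -0.519, 0.231] pointing down, gripper open.
Joint ranges: [-2.89, 2.89], [-0.75, 2.08], [0.22, 2.7], [-1.18, 4.32], [0.11, 2.71], [-2.7, 2.7]. Speed limits (rad/s): [2.57, 2.57, 3.14, 3.14, 3.14, 3.14].

### API

Orientations are given as a unit quaternion [w, x, y, z].
In Python, from rig import manip gives the robot as it stands.
- The arm moves only by the shell command python3 -m creep 'ROWS' [OPENING] [FORCE]. ROWS is a JSON object of lists of equal length, an entry for each row: "delta_pos": the shift along the tool's x, y, z in cm, a list of three; "dr": the turn, a rotation vector about the tool's x, y, z in rad, a list of three. In form: {"delta_pos": [[dx, dy, dz], ...], "dr": [[rx, ry, rz], ...]}. A call has 1 to 10 rows; each row is the pose to reach, as a shift and turn from the pose commanded when the call began, along the tool's axes at that moment; what a row does not reach only later rows make up. A row lasts 1/10 s, in which the tool goes at most 50 mm and 8.59 degrees, less where a joint would pass 70% of its speed; a pose out of reach is approached as far as the arm can. A call with a gripper value outside its range is refused whole. OPENING is the opening, from -1 (shut) to 1 (fully open), set as the call begins (- or left out, the last holds). The fingers move at their own pace and stop on an object; FORCE is the grip in N (left out, the last holds). Time passes only in rows, so rows that repeat a pose let the fingers close. It gives the time, the measured TCP pose, the force and the opening at its end, in the units of the state.
- manip.get_state(): the state, without advancing time (a new reading comes with each control period).
- manip.get_image(name): name is "side" or "top"; returns a dict with "pixels" (480x640x3 uint8, blue, green, red), "depth" (480x640 float32, m along the optical axis (not along the pixel's ray), 0 where there is no reading), "intrinsics" (3x3 intrinsics, pixels), "rvec" (rotation vector, rad) and "tvec" (3), from world to camera coordinates, as OpenCV has them. Camera axes: x right, y down, z forward; pixel columns grow to the right and rows downward; lengths in m; the calibration is good to about 2 mm. A picture is of the moment at which its call begins.
- manip.sign_off(): hands the job in, once; it reports no verdict.
The state is a dict: "clock": time; "qpos": joint angles; "qd": joint speeds; "effort": joint torques, N m; "position": TCP position; "ee_rot": TCP orientation; "contact_force": force on the tool from outside, world axes, zero at the start; "moment": the same for the moment, N m; "width": finger opening in m.
Only numpy, scipy, OpenCV 4.12 (cv2) and the standard library are available. Lean on these libraries where they do the work, as an engineer would, in place of code of your own. Each camera call takes 0.05 s, during which the arm holds its last target. There are 200 camera calls.

### The job

Pack the wooden kit case: first stand the smaller of the two round dished steel doming blocks in the middle of the case's well and let go of it. Then lay the steel-headed hammer over it, the middle of its head in the middle of the raised bay at the case's walled end, its handle straight along the case, across the well and through the notch. Leave the larger block, the wooden mallet and the brass bowl where they are.

Things in the scene. Friction and masses are not known exactly. Their poses are not given: they have to be found in the camera images.
- case_well (a point): Middle of the well's floor in the pale wooden kit case (fixed, 250 x 170 mm), 6 mm above the bench, on a round grey felt 60 mm across. x runs along the case to its walled end (head bay, roughly away from the robot), y across, z up. The well is 96 mm in x, 158 mm in y, 28 mm deep; its rim is 34 mm above the bench. Fingers opening along y have the most room.
- case_bay (a point): Middle of the case's felted head bay, on its top face, 34 mm above the bench, 80 mm along x from case_well; same axes. Flat from x = -32 to +30 mm; a wall 12 mm high closes the +x end, ears 12 mm high stand 75 mm to either side in y. With its head over this point, the hammer's grip point is 40 mm behind (-x) and its axis 11 mm above.
- case_notch (a point): Middle of the notch for the handle, on the flat handle rest at the case's other end, 34 mm above the bench, 187 mm behind case_bay (-x); same axes. The notch is the gap, 80 mm wide in y, between two cheeks 14 mm high. The rest runs along x from the well to 22 mm behind this point, level with the bay.
- small_block_center (a point): Centre of the smaller doming block, a loose steel cylinder 48 mm across and 28 mm high with a shallow dish in its top, about 0.34 kg; the point is half-way up, 14 mm above its underside, z up. It stands on the bench.
- hammer_grip (a point): Point to grip the loose hammer (about 0.36 kg): on the axis of its round wooden handle, 40 mm behind the head's middle, near its balance point, 11 mm above the bench. x points along the handle to the head, y along the head, z up. Handle 18 mm thick here, 22 mm towards its end, which is 160 mm behind. It lies level on the bench, head roughly away from the robot.
- hammer_head (a point): Middle of the hammer's head, a steel bar 22 mm thick (x and z) and 90 mm long (y), 40 mm from hammer_grip along x; same axes.
- large_block_center (a point): Centre of the larger doming block, 68 mm across and 48 mm high, steel, loose: a bystander, too tall for the well. Leave it.
- mallet_grip (a point): Point on the wooden mallet's handle, 45 mm behind the middle of its square wooden head (60 x 100 x 60 mm), 30 mm above the bench; handle 24 mm thick, 165 mm long; x points to the head. A bystander, loose. Leave it.
- bowl: Small brass bowl, 90 mm across, 45 mm high, loose; origin at the centre of its underside. A bystander. Leave it.
- hammer: The hammer as a whole; its origin is on the underside, 11 mm below hammer_grip; same axes.
- small_block: The smaller doming block as a whole; its origin is the centre of its underside.
Mind the look-alikes: they are no part of the job. Leave any black, pink or red look-alike of the small_block alone.

How it is judged:
On the way, in this order (a step that is already met when the one before it is completed fails the run):
1. the smaller block stands in the middle of the well, released (horizontal distance between small_block_center and case_well below 0.025 m and z of small_block_center in the frame of case_well between 0.008 and 0.02 m and angle between small_block_center's own z axis and vertical below 0.175 rad and contact force between the fingers and small_block below 0.1 N and linear speed of small_block below 0.02 m/s), for 0.2 s.
2. the hammer lies over it in the case, head in the bay, released (horizontal distance between hammer_head and case_bay below 0.02 m and angle between the x axis of hammer_grip and the x axis of case_bay, either way round below 0.175 rad and x of hammer_grip in the frame of case_bay below 0 m and z of hammer_head in the frame of case_bay between 0.005 and 0.017 m and z of hammer_grip in the frame of case_bay between 0.005 and 0.017 m and contact force between the fingers and hammer below 0.1 N and linear speed of hammer below 0.02 m/s), for 0.2 s.
At the end, for the whole second after the job is handed in: Smaller block upright (10 deg) on the well's floor (6 mm), within 25 mm of its middle; hammer level over it at resting height (6 mm), mid-head within 20 mm of the bay's middle, handle towards the notch within 10 deg of the case's length; both released and at rest (all of step 1 and all of step 2); the robot touches nothing.
It fails at once if the larger block moved by more than 30 mm (distance of large_block_center from where it was at the start of the episode above 0.03 m).
It fails at once if the mallet moved by more than 30 mm (distance of mallet_grip from where it was at the start of the episode above 0.03 m).
It fails at once if the bowl moved by more than 30 mm (distance of bowl from where it was at the start of the episode above 0.03 m).
It also fails if it takes over 58 s, if anything falls off the work surface, if the arm or the gripper's body presses on something with over 40 N, if the wrist force passes 120 N, or if a joint passes its speed limit or range.

## Working session

There is one attempt and no reset: what is moved stays moved. The work goes in short steps, Python scripts to look and compute and a shell command to move; the robot and the scene stay as the last step left them, time stands still between calls to the robot, and variables do not carry over. Pictures are saved under pics/ and viewed, about 8 in all and at most 12, crops included, and the job is handed in when it is done.

```bash
mkdir -p pics; ls; python3 - <<'E'
from rig import manip
import cv2,numpy as np
print(manip.get_state(), manip.grasp_offset)
for n in("top","side"):
    im=manip.get_image(n); cv2.imwrite(f"pics/{n}0.png",im["pixels"]); np.savez(f"pics/{n}0.npz",**im)
    R=cv2.Rodrigues(np.array(im["rvec"]))[0]; print(n,im["intrinsics"],(-R.T@np.ravel(im["tvec"])),R)
E
```

```text
pics
{'clock': 0.0, 'qpos': array([-1.24696548e+00,  2.76618979e-01,  1.50615985e+00,  5.12247941e-06,
        1.36067513e+00, -1.20970725e-01]), 'qd': array([ 0.00092782, -0.00177598,  0.00066505, -0.00038659, -0.00158786,
       -0.00054113]), 'effort': array([ 3.69112086e-04, -4.16771972e+01, -2.45809186e+01, -5.10333552e-05,
        1.11986112e-02, -1.17689487e-05]), 'position': array([ 0.24725212, -0.51853756,  0.23041538]), 'ee_rot': array([-0.15531259, -0.68962616, -0.15662232,  0.6897559 ]), 'contact_force': array([ 0.57562944, -0.50200993, -0.05998833]), 'moment': array([-0.00559199, -0.00739525,  0.02280113]), 'width': 0.08560727730236652} 0.0187
top [[591.61190187   0.         322.41274164]
 [  0.         591.61190187 245.28143391]
 [  0.           0.           1.        ]] [0.4864026  0.03238289 1.5145799 ] [[ 0.01334786 -0.99985437  0.01063327]
 [-0.99713895 -0.01410139 -0.07426343]
 [ 0.07440256 -0.00961159 -0.99718197]]
side [[468.86754777   0.         320.26067477]
 [  0.         468.86754777 245.36814734]
 [  0.           0.           1.        ]] [0.43540775 0.86920288 0.81179942] [[-0.97576605 -0.2187107  -0.00680033]
 [-0.14325933  0.66201781 -0.73566921]
 [ 0.16540067 -0.71686683 -0.67730685]]
```

View pics/top0.png

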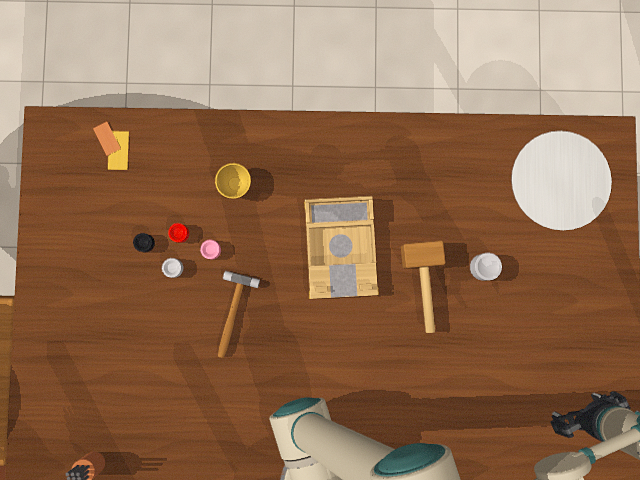

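View pics/side0.png

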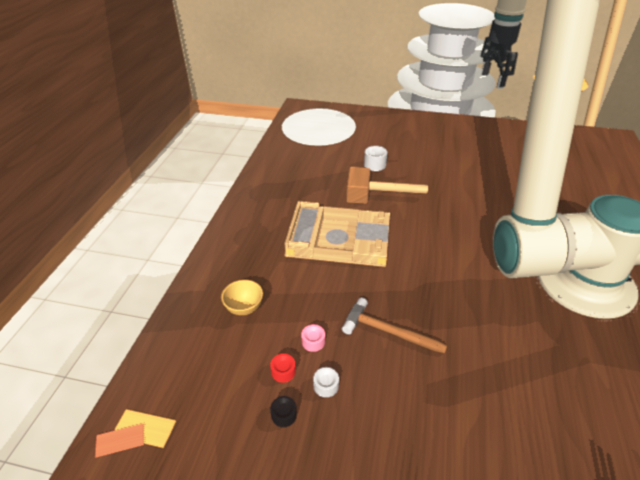

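The top view shows the small steel block at (172,268), hammer head (241,280) with its handle end at (221,355), well felt (341,245), bay (341,212) and notch felt (343,280). The large block is at (486,267), and the pink look-alike is at (210,249). Now I'll measure them.

```bash
cat > h.py <<'E'
import cv2,numpy as np
from rig import manip
def load(n,f=None):
    im=dict(np.load(f)) if f else manip.get_image(n)
    return im
def world(im,z=None):
    """world xyz for every pixel: by depth, or by ray onto plane z"""
    K=im["intrinsics"];R=cv2.Rodrigues(np.array(im["rvec"]))[0];t=np.ravel(im["tvec"])
    v,u=np.mgrid[:480,:640]
    r=np.stack([(u-K[0,2])/K[0,0],(v-K[1,2])/K[1,1],np.ones(u.shape)],-1)
    c=-R.T@t; w=r@R
    s=im["depth"] if z is None else (z-c[2])/w[...,2]
    return c+w*s[...,None]
def sub(shape,box):
    m=np.zeros(shape,bool);x0,y0,x1,y1=box;m[y0:y1,x0:x1]=1;return m
def tool():
    from scipy.spatial.transform import Rotation as Ro
    s=manip.get_state();q=s["ee_rot"];return s,Ro.from_quat(np.r_[q[1:],q[0]])
E
python3 - <<'E'
from h import *
im=load("top","pics/top0.npz");W=world(im);hsv=cv2.cvtColor(im["pixels"],cv2.COLOR_BGR2HSV)
S=hsv[...,1]
def circ(box,z,cond):
    m=sub(S.shape,box)&cond
    c=max(cv2.findContours(m.astype(np.uint8),0,2)[0],key=cv2.contourArea)
    (u,v),r=cv2.minEnclosingCircle(c); P=world(im,z); M=cv2.moments(c);cu,cv_=M["m10"]/M["m00"],M["m01"]/M["m00"]
    print(box,"px",u,v,r,cu,cv_,P[int(round(cv_)),int(round(cu))])
print("bench z",np.median(W[300:340,100:180,2]))
gray=S<60
circ((155,250,190,285),.028,W[...,2]>.018)
circ((325,230,358,262),.006,gray)
P=world(im,.034)
for b in((308,198,374,226),(326,262,360,298)):
    m=sub(S.shape,b)&gray; r=cv2.minAreaRect(np.argwhere(m)[:,::-1].astype(np.float32)); print(r,P[m].mean(0))
m=sub(S.shape,(215,262,266,295))&gray&(W[...,2]>.008);Q=world(im,.022)[m][:,:2];print("head",m.sum(),cv2.minAreaRect(Q.astype(np.float32)),Q.mean(0))
m=sub(S.shape,(210,288,250,362))&(W[...,2]>.010);Q=world(im,.02)[m][:,:2];print("handle",m.sum(),cv2.minAreaRect(Q.astype(np.float32)),Q.mean(0),cv2.fitLine(Q.astype(np.float32),2,0,.01,.01).ravel())
# case: region by height .025-.06
m=sub(S.shape,(295,190,385,305))&(W[...,2]>.025)
r=cv2.minAreaRect(world(im,.04)[m][:,:2].astype(np.float32));print("case",r,r[0])
print("heights block",W[268,172,2],"case rest",W[285,343,2],"head",W[280,241,2], "well",W[245,341,2])
s,R=tool();print(s["position"],R.as_matrix())
E
```

```text
bench z 6.852423164882548e-05
(155, 250, 190, 285) px 171.6267547607422 267.73944091796875 9.888715744018555 171.43804213135067 267.6561338289963 [0.534873   0.39669453 0.028     ]
(325, 230, 358, 262) px 340.3805847167969 245.29403686523438 11.615524291992188 340.1616557734205 245.38518518518518 [ 0.60032005 -0.02713556  0.006     ]
((338.9530029296875, 212.1077423095703), (17.134180068969727, 55.291893005371094), 86.98721313476562) [ 0.68121148 -0.0223743   0.034     ]
((342.77069091796875, 280.10174560546875), (32.003501892089844, 26.072580337524414), 86.633544921875) [ 0.51031477 -0.03402252  0.034     ]
head 311 ((0.5094201564788818, 0.22187909483909607), (0.09036442637443542, 0.021807391196489334), 76.07368469238281) [0.50941635 0.22185471]
handle 567 ((0.39985227584838867, 0.2506226599216461), (0.17363683879375458, 0.08760471642017365), 1.3137105703353882) [0.39834971 0.24850412] [ 0.9708881  -0.23953363  0.3983497   0.24850412]
case ((0.5859970450401306, -0.031050369143486023), (0.2632339894771576, 0.21813055872917175), 3.8197972774505615) (0.5859970450401306, -0.031050369143486023)
heights block 0.023417179287668954 case rest 0.03197097910587421 head 0.025801668544664702 well 0.010488302285937001
[ 0.24727022 -0.51859305  0.23052882] [[-4.99726918e-04  4.30272883e-01 -9.02698729e-01]
 [ 1.56447074e-03 -9.02697401e-01 -4.30273116e-01]
 [-9.99998651e-01 -1.62726481e-03 -2.22047147e-04]]
```

```bash
cat >> h.py <<'E'
def need(x,y,z,yaw):
    "tool-axis shift in cm and turn for TCP at x,y,z, pointing down, jaw axis at yaw deg"
    from scipy.spatial.transform import Rotation as Ro
    s,R=tool();a=np.radians(yaw);Y=np.array([np.cos(a),np.sin(a),0]);X=np.array([0,0,-1.])
    T=Ro.from_matrix(np.c_[X,Y,np.cross(X,Y)])
    print("t",round(s["clock"],2),"pos",s["position"].round(4),"F",s["contact_force"].round(1),"w",round(s["width"],4))
    print("  delta cm",(R.inv().apply(np.array([x,y,z])-s["position"])*100).round(2),"dr",(R.inv()*T).as_rotvec().round(3))
E
python3 -m creep '{"delta_pos":[[0,-2,-1.9],[0,-5,-4.7],[0,-8.5,-8],[0,-12,-11.2],[0,-15.5,-14.5],[0,-19,-17.8],[0,-22.5,-21],[0,-26,-24.2],[0,-29.5,-27.5],[0,-33,-30.8]],"dr":[[0.02,0,0],[0.05,0,0],[0.09,0,0],[0.13,0,0],[0.17,0,0],[0.21,0,0],[0.25,0,0],[0.3,0,0],[0.34,0,0],[0.377,0,0]]}' 1 40
python3 -c "
from h import *
need(.535,.397,.12,-86.1)"
```

```text
clock: 1.1
position: [0.3834, -0.0867, 0.2312]
ee_rot: [0.023, 0.707, 0.023, -0.707]
contact_force: [1.8, -0.3, 1.0]
width: 0.0855
t 1.1 pos [ 0.3834 -0.0867  0.2312] F [ 1.8 -0.3  1. ] w 0.0855
  delta cm [ 11.12 -47.28 -18.3 ] dr [-0.002 -0.    -0.   ]
```

```bash
python3 -m creep '{"delta_pos":[[0,-4.5,-1.7],[0,-9,-3.4],[0,-13.5,-5.1],[0,-18,-6.8],[1,-22.5,-8.5],[3,-27,-10.2],[5,-31.5,-11.9],[7,-36,-13.6],[8,-40,-15.2],[8,-43,-16.4]],"dr":[[0,0,0],[0,0,0],[0,0,0],[0,0,0],[0,0,0],[0,0,0],[0,0,0],[0,0,0],[0,0,0],[0,0,0]]}' 
python3 -m creep '{"delta_pos":[[0,0,0],[0,0,0],[0,0,0]],"dr":[[0,0,0],[0,0,0],[0,0,0]]}' 
python3 - <<'E'
from h import *
need(.535,.397,.03,-86.1)
im=load("side");np.savez("pics/side1.npz",**im);cv2.imwrite("pics/side1.png",cv2.resize(im["pixels"][280:480,200:460],None,fx=3,fy=3))
# independent block estimate from first side view, top-face rim plane z=.028
im=dict(np.load("pics/side0.npz"));W=world(im)
S=cv2.cvtColor(im["pixels"],cv2.COLOR_BGR2HSV)[...,1]
m=sub(S.shape,(308,362,345,400))&(W[...,2]>.01)
Q=W[m];t=Q[Q[:,2]>.022];print("side block",cv2.minEnclosingCircle(t[:,:2].astype(np.float32)))
E
```

```text
clock: 2.1
position: [0.517, 0.3539, 0.1481]
ee_rot: [-0.025, -0.705, -0.024, 0.708]
contact_force: [-0.1, -1.6, -0.5]
width: 0.0853
clock: 2.4
position: [0.5174, 0.3504, 0.1511]
ee_rot: [-0.024, -0.706, -0.023, 0.707]
contact_force: [0.5, -0.3, -0.2]
width: 0.0859
t 2.4 pos [0.5174 0.3504 0.1511] F [ 0.5 -0.3 -0.2] w 0.0859
  delta cm [12.1  -4.55 -2.08] dr [-0.001  0.001 -0.001]
side block ((0.48978012800216675, 0.6223600506782532), 0.2528601884841919)
```

View pics/side1.png

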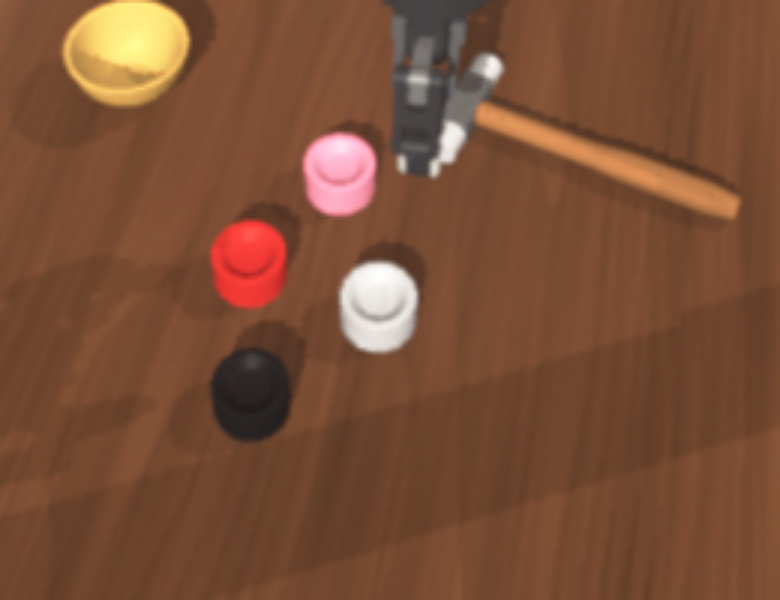

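The side crop shows the steel block's rim centre at about (379,290), which is full-frame (326.3,376.7). The red, pink and black ones stand clear of it. The gripper is still short of the block.

```bash
python3 -c "
from h import *
P=world(dict(np.load('pics/side1.npz')),.028);print(P[377,326])"
python3 -m creep '{"delta_pos":[[0,-1.6,-0.7],[0,-3.2,-1.5],[0,-4.5,-2.1],[3,-4.5,-2.1],[6,-4.5,-2.1],[9,-4.5,-2.1],[10,-4.5,-2.1],[10,-4.5,-2.1],[10,-4.5,-2.1]],"dr":[[0,0,0],[0,0,0],[0,0,0],[0,0,0],[0,0,0],[0,0,0],[0,0,0],[0,0,0],[0,0,0]]}' 
python3 - <<'E'
from h import *
need(.535,.397,.001,-86.1)
im=load("top");np.savez("pics/top1.npz",**im)
a=im["pixels"][200:320,90:250];b=load("side")["pixels"][320:440,240:400]
cv2.imwrite("pics/both1.png",np.vstack([cv2.resize(i,None,fx=2.5,fy=2.5) for i in(a,b)]))
E
```

```text
[0.5358182  0.39596921 0.028     ]
clock: 3.35
position: [0.5368, 0.398, 0.0526]
ee_rot: [0.024, 0.707, 0.024, -0.706]
contact_force: [-0.1, 0.4, -0.3]
width: 0.0851
t 3.35 pos [0.5368 0.398  0.0526] F [-0.1  0.4 -0.3] w 0.0851
  delta cm [5.16 0.09 0.2 ] dr [-0.001 -0.002  0.001]
```

View pics/both1.png

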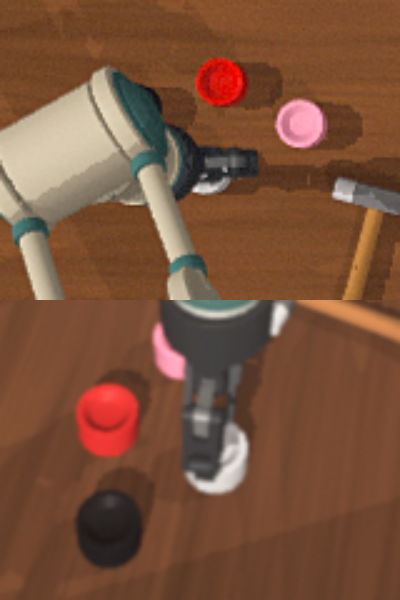

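The two views agree on the block (0.535, 0.397). The fingers straddle it and the look-alikes are clear. Next: descend, close, lift.

```bash
python3 -m creep '{"delta_pos":[[1.5,0.05,0.15],[3,0.1,0.15],[4.3,0.1,0.15],[5.1,0.1,0.15],[5.1,0.1,0.15],[5.1,0.1,0.15]],"dr":[[0,0,0],[0,0,0],[0,0,0],[0,0,0],[0,0,0],[0,0,0]]}' 
python3 -m creep '{"delta_pos":[[0,0,0],[0,0,0],[0,0,0],[0,0,0],[0,0,0],[0,0,0],[0,0,0],[0,0,0],[0,0,0],[0,0,0]],"dr":[[0,0,0],[0,0,0],[0,0,0],[0,0,0],[0,0,0],[0,0,0],[0,0,0],[0,0,0],[0,0,0],[0,0,0]]}' -1 50
python3 -c "
from h import *
need(.6,-.0275,.1,-86.1)"
```

```text
clock: 4.05
position: [0.5348, 0.3969, 0.0006]
ee_rot: [0.024, 0.707, 0.024, -0.706]
contact_force: [-1.2, 0.5, 0.6]
width: 0.0852
clock: 5.05
position: [0.535, 0.3968, 0.0011]
ee_rot: [0.024, 0.707, 0.024, -0.706]
contact_force: [-0.1, -1.6, 6.4]
width: 0.0457
t 5.05 pos [0.535  0.3968 0.0011] F [-0.1 -1.6  6.4] w 0.0457
  delta cm [-9.89 42.77 -3.62] dr [-0.    -0.001  0.   ]
```

```bash
python3 -m creep '{"delta_pos":[[-1,0,0],[-3,0,0],[-6,0,0],[-9,0,0],[-10.5,0,0],[-11,0,0],[-11,0,0]],"dr":[[0,0,0],[0,0,0],[0,0,0],[0,0,0],[0,0,0],[0,0,0],[0,0,0]]}' 
python3 - <<'E'
from h import *
need(.6,-.0275,.1,-86.1)
im=load("side")
cv2.imwrite("pics/lift.png",cv2.resize(im["pixels"][280:440,240:400],None,fx=3,fy=3))
E
```

```text
clock: 5.75
position: [0.5342, 0.3967, 0.1104]
ee_rot: [-0.024, -0.707, -0.024, 0.707]
contact_force: [-0.0, -0.8, -3.4]
width: 0.0458
t 5.75 pos [0.5342 0.3967 0.1104] F [-0.  -0.8 -3.4] w 0.0458
  delta cm [ 1.03 42.77 -3.69] dr [-0.  0.  0.]
```

View pics/lift.png

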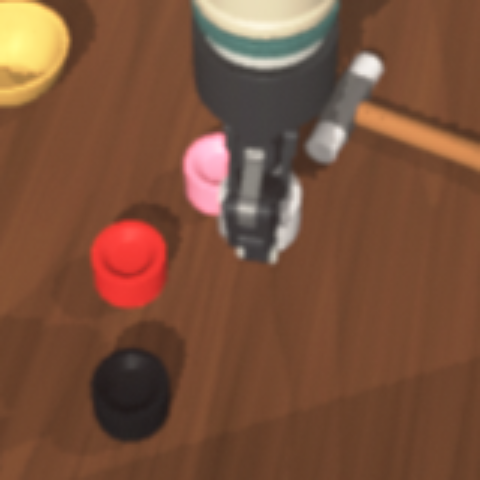

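The block is held: it hangs between the pads at crop (262,210), and the force reads 3.4 N. Carry it to the well.

```bash
python3 -m creep '{"delta_pos":[[0,2,-0.2],[0,6,-0.5],[0,10.5,-0.9],[0,15.5,-1.3],[0,20.5,-1.8],[0,25.5,-2.2],[0,30.5,-2.6],[0,35,-3],[0,38.5,-3.3],[0,41,-3.5]],"dr":[[0,0,0],[0,0,0],[0,0,0],[0,0,0],[0,0,0],[0,0,0],[0,0,0],[0,0,0],[0,0,0],[0,0,0]]}' 
python3 -m creep '{"delta_pos":[[0,1.2,-0.2],[0,1.8,-0.2],[0,1.8,-0.2],[0,1.8,-0.2]],"dr":[[0,0,0],[0,0,0],[0,0,0],[0,0,0]]}' 
python3 -c "
from h import *
need(.6,-.0275,.009,-86.1)"
```

```text
clock: 6.8
position: [0.5959, -0.0137, 0.1088]
ee_rot: [-0.023, -0.706, -0.023, 0.708]
contact_force: [-0.1, 0.5, -3.0]
width: 0.046
clock: 7.2
position: [0.5998, -0.0266, 0.11]
ee_rot: [-0.024, -0.706, -0.025, 0.707]
contact_force: [0.1, 0.1, -2.9]
width: 0.0459
t 7.2 pos [ 0.5998 -0.0266  0.11  ] F [ 0.1  0.1 -2.9] w 0.0459
  delta cm [10.1   0.1  -0.02] dr [0.001 0.001 0.001]
```

```bash
python3 -m creep '{"delta_pos":[[2,0.1,0],[4.5,0.1,0],[7,0.1,0],[8.5,0.1,0],[9.4,0.1,0],[9.9,0.1,0],[10.1,0.1,0],[10.2,0.1,0],[10.3,0.1,0],[10.3,0.1,0]],"dr":[[0,0,0],[0,0,0],[0,0,0],[0,0,0],[0,0,0],[0,0,0],[0,0,0],[0,0,0],[0,0,0],[0,0,0]]}'
```

```text
clock: 8.2
position: [0.6008, -0.029, 0.0078]
ee_rot: [0.024, 0.707, 0.024, -0.706]
contact_force: [0.2, -0.3, -3.7]
width: 0.0452
```

```bash
python3 -m creep '{"delta_pos":[[0.05,0,0],[0.1,0,0],[0.1,0,0]],"dr":[[0,0,0],[0,0,0],[0,0,0]]}'
python3 -m creep '{"delta_pos":[[0,0,0],[0,0,0],[0,0,0],[0,0,0],[0,0,0],[0,0,0]],"dr":[[0,0,0],[0,0,0],[0,0,0],[0,0,0],[0,0,0],[0,0,0]]}' 0.9
python3 -m creep '{"delta_pos":[[-1,0,0],[-3,0,0],[-6,0,0],[-9,0,0],[-12,0,0],[-14,0,0],[-14,0,0]],"dr":[[0,0,0],[0,0,0],[0,0,0],[0,0,0],[0,0,0],[0,0,0],[0,0,0]]}'
python3 -c "
from h import *
need(.471,.2315,.15,-103.9)"
```

```text
clock: 8.5
position: [0.6007, -0.029, 0.0071]
ee_rot: [0.024, 0.707, 0.024, -0.706]
contact_force: [-1.1, -0.0, 3.3]
width: 0.0455
clock: 9.1
position: [0.6004, -0.0289, 0.0063]
ee_rot: [0.024, 0.707, 0.024, -0.707]
contact_force: [0.2, -0.4, -0.2]
width: 0.0812
clock: 9.8
position: [0.6027, -0.0292, 0.1505]
ee_rot: [0.025, 0.709, 0.023, -0.704]
contact_force: [1.5, 0.2, -0.2]
width: 0.0811
t 9.8 pos [ 0.6027 -0.0292  0.1505] F [ 1.5  0.2 -0.2] w 0.0811
  delta cm [ -0.09 -26.9   11.37] dr [ 0.31  -0.008 -0.001]
```

```bash
python3 -m creep '{"delta_pos":[[0,-2,0.8],[0,-6,2.5],[0,-10.5,4.4],[0,-15,6.3],[0,-19.5,8.2],[0,-23,9.7],[0,-25.5,10.8],[0,-26.9,11.4],[0,-26.9,11.4],[0,-26.9,11.4]],"dr":[[0.03,0,0],[0.08,0,0],[0.13,0,0],[0.18,0,0],[0.23,0,0],[0.28,0,0],[0.31,0,0],[0.31,0,0],[0.31,0,0],[0.31,0,0]]}' 0.2
python3 - <<'E'
from h import *
need(.471,.2315,.003,-103.9)
im=load("side");np.savez("pics/side2.npz",**im)
cv2.imwrite("pics/well.png",cv2.resize(im["pixels"][190:360,270:470],None,fx=3.5,fy=3.5))
E
```

```text
clock: 10.8
position: [0.4688, 0.2311, 0.1459]
ee_rot: [-0.085, 0.702, -0.086, -0.702]
contact_force: [0.2, 0.0, 0.1]
width: 0.0514
t 10.8 pos [0.4688 0.2311 0.1459] F [0.2 0.  0.1] w 0.0514
  delta cm [14.29 -0.1  -0.2 ] dr [ 0.001 -0.    -0.001]
```

View pics/well.png

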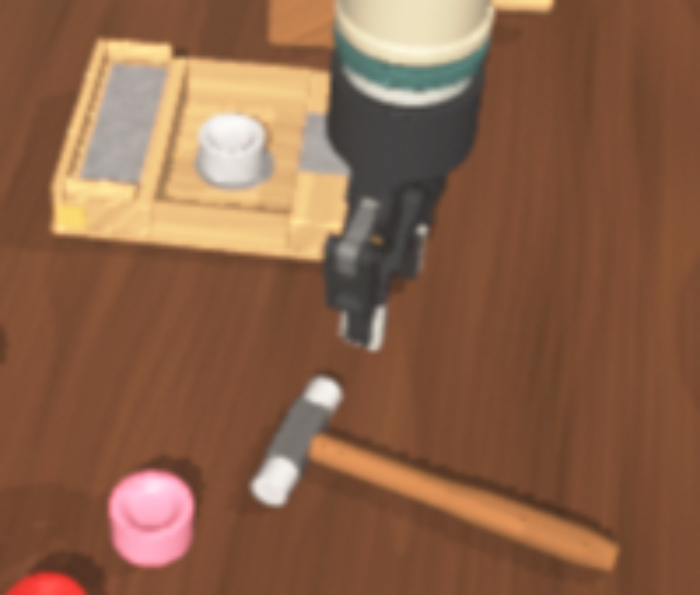

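The block stands upright in the well, with its rim centre at crop (232,137), which is full-frame (336.3,229.1). The hammer head's middle is at crop (298,438), full-frame (355.1,315.1).

```bash
python3 -c "
from h import *
im=dict(np.load('pics/side2.npz'))
print('block',world(im,.034)[229,336],'head',world(im,.015)[315,355])"
python3 -m creep '{"delta_pos":[[2,-0.1,-0.2],[5,-0.1,-0.2],[8,-0.1,-0.2],[10.5,-0.1,-0.2],[12.3,-0.1,-0.2],[13.4,-0.1,-0.2],[14,-0.1,-0.2],[14.2,-0.1,-0.2],[14.2,-0.1,-0.2]],"dr":[[0,0,0],[0,0,0],[0,0,0],[0,0,0],[0,0,0],[0,0,0],[0,0,0],[0,0,0],[0,0,0]]}'
python3 -c "
from h import *
need(.471,.2315,.003,-103.9)"
```

```text
block [ 0.5996494  -0.02250871  0.034     ] head [0.50812478 0.22659781 0.015     ]
clock: 11.75
position: [0.4713, 0.2321, 0.0047]
ee_rot: [-0.086, 0.702, -0.085, -0.702]
contact_force: [-0.1, 0.2, 0.5]
width: 0.0516
t 11.75 pos [0.4713 0.2321 0.0047] F [-0.1  0.2  0.5] w 0.0516
  delta cm [0.17 0.07 0.01] dr [-0.    -0.001  0.   ]
```

```bash
python3 -m creep '{"delta_pos":[[0.1,0,0],[0.1,0,0],[0.1,0,0],[0.1,0,0],[0.1,0,0],[0.1,0,0],[0.1,0,0],[0.1,0,0],[0.1,0,0]],"dr":[[0,0,0],[0,0,0],[0,0,0],[0,0,0],[0,0,0],[0,0,0],[0,0,0],[0,0,0],[0,0,0]]}' -1 60
python3 -c "
from h import *
s,R=tool();print(s['position'])"
python3 -m creep '{"delta_pos":[[-0.5,0,0],[-2,0,0],[-4,0,0],[-7,0,0],[-9.5,0,0],[-11,0,0],[-12,0,0],[-12,0,0],[-12,0,0]],"dr":[[0,0,0],[0,0,0],[0,0,0],[0,0,0],[0,0,0],[0,0,0],[0,0,0],[0,0,0],[0,0,0]]}'
python3 - <<'E'
from h import *
a=np.radians(3.9);b=np.array([.680,-.022]);g=b-.04*np.array([np.cos(a),np.sin(a)]);print(g)
need(*g,.123,-86.1)
im=load("side");np.savez("pics/side3.npz",**im)
cv2.imwrite("pics/hlift.png",cv2.resize(im["pixels"][190:360,270:470],None,fx=3.5,fy=3.5))
E
```

```text
clock: 12.65
position: [0.471, 0.2325, 0.0041]
ee_rot: [-0.085, 0.702, -0.085, -0.701]
contact_force: [-1.9, -0.6, 6.2]
width: 0.0154
[0.47098416 0.23246754 0.00412887]
clock: 13.55
position: [0.4698, 0.2321, 0.1224]
ee_rot: [0.085, -0.701, 0.086, 0.703]
contact_force: [0.1, -1.1, -3.3]
width: 0.0154
[ 0.64009263 -0.02472061]
t 13.55 pos [0.4698 0.2321 0.1224] F [ 0.1 -1.1 -3.3] w 0.0154
  delta cm [ -0.07  20.85 -22.69] dr [-0.31   0.002 -0.001]
```

View pics/hlift.png

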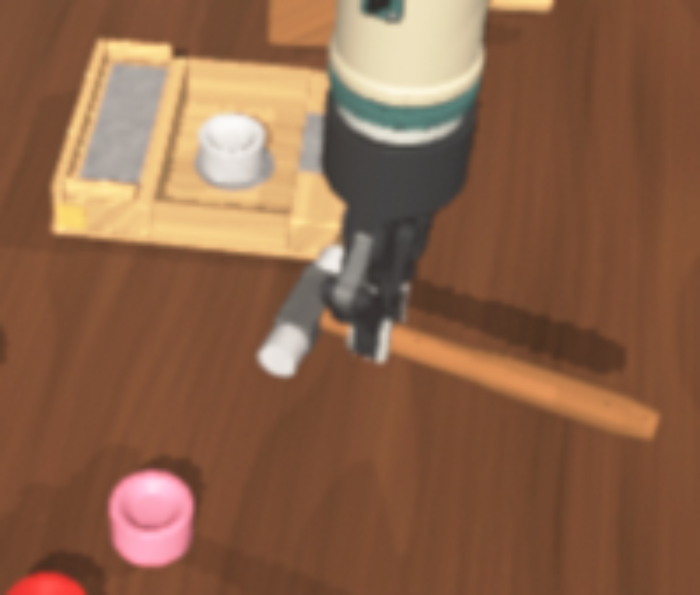

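The hammer is held level, head at crop (300,310) and handle end at (655,425). Carry it over the case, turning +17.8°.

```bash
python3 -m creep '{"delta_pos":[[0,1,-1.1],[0,3,-3.3],[0,5.5,-6],[0,8,-8.7],[0,10.5,-11.4],[0,13,-14.1],[0,15.5,-16.9],[0,18,-19.6],[0,19.8,-21.5],[0,20.8,-22.7]],"dr":[[-0.015,0,0],[-0.045,0,0],[-0.08,0,0],[-0.12,0,0],[-0.16,0,0],[-0.2,0,0],[-0.235,0,0],[-0.27,0,0],[-0.295,0,0],[-0.31,0,0]]}'
python3 -m creep '{"delta_pos":[[0,0,0],[0,0,0],[0,0,0],[0,0,0]],"dr":[[0,0,0],[0,0,0],[0,0,0],[0,0,0]]}'
python3 - <<'E'
from h import *
need(.640,-.0247,.0385,-86.1)
a=load("top")["pixels"][170:340,280:440];im=load("side");b=im["pixels"][150:320,240:440]
cv2.imwrite("pics/over.png",np.hstack([cv2.resize(i,None,fx=2.2,fy=2.2) for i in(a,b)]))
E
```

```text
clock: 14.6
position: [0.6415, -0.0265, 0.1213]
ee_rot: [-0.024, -0.706, -0.023, 0.708]
contact_force: [-0.2, 0.9, -4.4]
width: 0.0156
clock: 15.0
position: [0.6403, -0.0229, 0.123]
ee_rot: [-0.024, -0.706, -0.024, 0.707]
contact_force: [0.1, 0.1, -4.2]
width: 0.0151
t 15.0 pos [ 0.6403 -0.0229  0.123 ] F [ 0.1  0.1 -4.2] w 0.0151
  delta cm [8.45 0.18 0.03] dr [0.001 0.001 0.   ]
```

View pics/over.png

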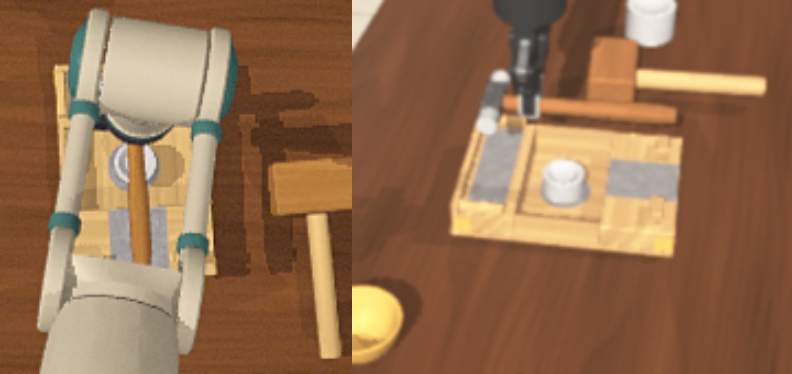

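The handle lines up with the notch felt in the top view (130–150, 150–265). In the side view the head is level and parallel to the bay. Lower it.

```bash
python3 -m creep '{"delta_pos":[[1.5,0.1,0],[3.5,0.2,0],[5.5,0.2,0],[7,0.2,0],[7.7,0.2,0],[8.1,0.2,0],[8.3,0.2,0],[8.4,0.2,0],[8.4,0.2,0]],"dr":[[0,0,0],[0,0,0],[0,0,0],[0,0,0],[0,0,0],[0,0,0],[0,0,0],[0,0,0],[0,0,0]]}'
python3 -c "
from h import *
need(.640,-.0247,.0381,-86.1)"
```

```text
clock: 16.0
position: [0.6417, -0.0261, 0.04]
ee_rot: [0.024, 0.707, 0.024, -0.706]
contact_force: [-0.6, 0.4, -3.2]
width: 0.0157
t 16.0 pos [ 0.6417 -0.0261  0.04  ] F [-0.6  0.4 -3.2] w 0.0157
  delta cm [ 0.19 -0.15  0.16] dr [-0.    -0.001 -0.   ]
```

```bash
python3 -m creep '{"delta_pos":[[0.08,-0.1,0.1],[0.15,-0.1,0.15],[0.2,-0.1,0.15],[0.2,-0.1,0.15],[0.2,-0.1,0.15]],"dr":[[0,0,0],[0,0,0],[0,0,0],[0,0,0],[0,0,0]]}'
```

```text
clock: 16.5
position: [0.64, -0.0251, 0.0382]
ee_rot: [0.024, 0.707, 0.024, -0.706]
contact_force: [-1.8, 1.1, 3.6]
width: 0.0156
```

Contact with the case. Release, rise, and back away towards +y at height.

```bash
python3 -m creep '{"delta_pos":[[0,0,0],[0,0,0],[0,0,0],[0,0,0],[0,0,0],[0,0,0]],"dr":[[0,0,0],[0,0,0],[0,0,0],[0,0,0],[0,0,0],[0,0,0]]}' 0.4
python3 -m creep '{"delta_pos":[[-0.5,0,0],[-2,0,0],[-5,0,0],[-9,0,0],[-13,0,0],[-16,0,0],[-17,0,0],[-17,0,0]],"dr":[[0,0,0],[0,0,0],[0,0,0],[0,0,0],[0,0,0],[0,0,0],[0,0,0],[0,0,0]]}'
python3 -m creep '{"delta_pos":[[0,-3,0],[0,-7,0],[0,-12,0],[0,-17,0],[0,-22,0],[0,-27,0],[0,-30,0],[0,-32,0],[0,-32,0],[0,-32,0]],"dr":[[0,0,0],[0,0,0],[0,0,0],[0,0,0],[0,0,0],[0,0,0],[0,0,0],[0,0,0],[0,0,0],[0,0,0]]}'
python3 - <<'E'
from h import *
A=load("top");B=load("side");np.savez("pics/topf.npz",**A)
a=A["pixels"][170:340,280:440];b=B["pixels"][170:340,240:440]
cv2.imwrite("pics/fin.png",np.hstack([cv2.resize(i,None,fx=2.2,fy=2.2) for i in(a,b)]))
W=world(A);S=cv2.cvtColor(A["pixels"],cv2.COLOR_BGR2HSV)
P=world(A,.054)
for u,v in((339,208),): print(P[v,u],W[v,u])
need(.6,.3,.2,-86.1)
E
```

```text
clock: 17.1
position: [0.6397, -0.0252, 0.0372]
ee_rot: [0.024, 0.707, 0.024, -0.707]
contact_force: [-0.4, -0.0, 0.1]
width: 0.06
clock: 17.9
position: [0.6404, -0.0253, 0.2091]
ee_rot: [0.024, 0.708, 0.024, -0.705]
contact_force: [0.2, 0.5, -1.0]
width: 0.0597
clock: 18.9
position: [0.6177, 0.293, 0.2059]
ee_rot: [-0.025, -0.706, -0.023, 0.707]
contact_force: [0.1, -0.4, -0.1]
width: 0.0596
[ 0.68897696 -0.02172442  0.054     ] [ 0.6888603  -0.02169326  0.0548411 ]
t 19.0 pos [0.6182 0.2922 0.2067] F [ 0.1 -0.4  0.3] w 0.0598
  delta cm [ 0.67 -0.9   1.76] dr [-0.002  0.001 -0.001]
```

View pics/fin.png

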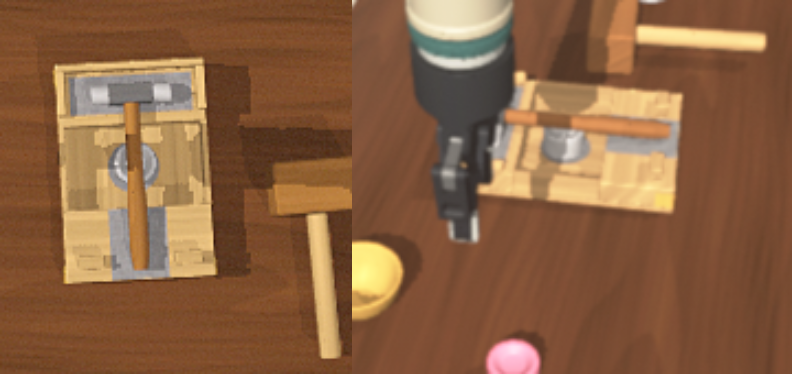

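```bash
python3 - <<'E'
from h import *
A=dict(np.load("pics/topf.npz"));W=world(A);S=cv2.cvtColor(A["pixels"],cv2.COLOR_BGR2HSV)[...,1]
m=sub(S.shape,(312,202,368,222))&(W[...,2]>.046)&(S<70);Q=world(A,.054)[m][:,:2].astype(np.float32)
print("head",cv2.minAreaRect(Q),Q.mean(0),W[m][:,2].max())
m=sub(S.shape,(330,222,350,295))&(W[...,2]>.045);Q=W[m][:,:2].astype(np.float32)
d=cv2.fitLine(Q,2,0,.01,.01).ravel();print("handle",np.degrees(np.arctan2(d[1],d[0])),d,"z",np.median(W[m][:,2]))
for n,c in(("bay",(.680,-.022)),("well",(.600,-.0275))):print(n,c)
E
```

```text
head ((0.6777593493461609, -0.023975901305675507), (0.030551327392458916, 0.13243135809898376), 9.438443183898926) [ 0.67876524 -0.02161155] 1.514579895928199
handle 3.372814 [ 0.9982678   0.05883272  0.5631069  -0.0295571 ] z 0.05327205590057926
bay (0.68, -0.022)
well (0.6, -0.0275)
```

```bash
python3 -c "
from rig import manip
print(manip.sign_off(), manip.get_state()['clock'])"
```

```text
the job is handed in; nothing more can be done
the job is handed in; nothing more can be done
```

I packed the case and handed the job in at about 19 s of the 58 s allowed. The sign-off gives no verdict.

- **Small block:** It stands upright in the well, released. The side view put its centre about 5 mm from the well's middle; the arm's own release position put it about 2 mm off.
- **Hammer:** It lies over the block with its handle through the notch, released. The head's middle measured (0.679, −0.022), against (0.680, −0.022) for the bay. The handle is about 0.5° off the case's length. Its top is about 53 mm above the bench, which fits its resting height.
- **Bystanders and arm:** I never touched the larger block, mallet, bowl or the coloured look-alikes. The gripper was clear of everything at the end.
- **Check that disagreed:** The rectangle fitted round the hammer head in the last check came out too large (132 × 31 mm for a 90 × 22 mm head) and tilted 9.4°. At least one bad depth pixel got into it. I used the mean of those pixels for the head's position and the handle line for the angle. The last picture agreed with both.

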